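# Cap the sample cup and hold the leak probe on its port

## Task

Put the loose lid on the open steel cup of the white sampler turntable, so that it sits fully down and level on the rim; set it down rather than drop it, and let go. Then take the yellow leak-detector probe out of its stand and hold it upright with its red sprung tip on the green spot on top of the lid, pressing gently so that the tip is pushed in about half way (it must not bottom out hard). Finish while still holding the probe there, and leave the bottle, the jar and the vial where they stand.

Things in the scene. Friction and masses are not known exactly. Their poses are not given: they have to be found in the camera images.
- lid: loose round lid, about 0.12 kg. Origin: centre of its underside, z up. Heights from it: white plug 40 mm across (chamfered foot), 0-6 mm, enters the cup; aluminium disc 66 mm across, 6-12 mm, rests on the rim; round white boss 32 mm across, 12-34 mm, the part to grip. Starts plug down on a round blue mat 84 mm across, 4 mm thick
- spot (a point): centre of the green spot, 16 mm across, on the flat top of the lid's boss, 34 mm above the lid's origin
- cup_rim (a point): centre of the mouth of the upright dark steel cup, at rim height, 75 mm above the bench. Cup fixed on the turntable: 54 mm across outside, bore 46 mm, 45 mm tall. With the lid seated, the lid's origin is 6 mm below this point and the green spot 28 mm above it
- sampler: fixed white round turntable, 200 mm across, top face 30 mm above the bench; it does not turn. Origin: its centre at bench height. The cup's axis is 50 mm from the centre on the -x side of its own frame, on a green ring 72 mm across. Fixed vials, 17 mm tall above the top face, stand near the edge away from the cup
- probe: loose yellow leak probe, 0.11 kg, upright in its stand, z up its axis. Origin: end of the red tip when fully out. Heights from it: red sprung tip 10 mm across, 0-15 mm; steel nozzle 16 mm across, 15-55 mm; black collar 34 mm across, 55-61 mm, rests on the stand's top; round yellow handle 26 mm across, 61-119 mm, the part to grip
- tip (a point): centre of the flat free end of the probe's red sprung tip; it moves with the tip
- plunger (a joint): how far the red tip is pushed into the probe, in m: 0 fully out, 0.012 fully in. Spring of 400 N/m without preload: about 2.4 N at half way (0.006)
- stand: fixed black block, 66 x 66 mm, 80 mm tall, on a grey foot 90 x 90 mm; a vertical round hole 23 mm across, 74 mm deep in the middle of its top, in which the probe hangs by its collar: lift the probe straight up at least 60 mm to clear it. Origin: centre of its underside
- bottle: bystander: amber bottle with red cap, 60 mm across, 120 mm tall, loose; origin at the centre of its underside
- jar: bystander: white jar with blue cap, 56 mm across, 75 mm tall, loose; origin at the centre of its underside
- vial: bystander: small amber vial with aluminium cap, 23 mm across, 48 mm tall, loose; origin at the centre of its underside
Things that resemble listed ones, but are neither listed nor needed, are in the scene too. What is shaped like the sampler but turquoise is not meant.

How it is judged (in metres and radians):
On the way:
1. the lid sits seated and level on the cup, let go (z of lid in the frame of cup_rim between -0.009 and -0.003 m and horizontal distance between lid and cup_rim below 0.006 m and angle between lid's own z axis and vertical below 0.06 rad and contact force between the fingers and lid below 0.1 N), for 0.3 s.
At the end, for the whole second after the job is handed in: Lid on the cup within 3 mm in height, 6 mm off-axis, 0.06 rad tilt, untouched by fingers; probe held off its stand, still, within 0.14 rad of upright, tip within 8 mm of the spot's middle, pressing 0.8-4.6 N, pushed in 2-11.2 mm; bystanders upright, within 30 mm of their starts (all of step 1 and horizontal distance between tip and spot below 0.008 m and distance between tip and spot below 0.01 m and angle between probe's own z axis and vertical below 0.14 rad and contact force between probe and lid between 0.8 and 4.6 N and value of joint plunger between 0.002 and 0.0112 m and contact force between the fingers and probe above 2 N and contact force between probe and stand below 0.1 N and linear speed of probe below 0.02 m/s and angle between each of bottle, jar, vial's own z axis and vertical below 0.2 rad and distance of each of bottle, jar, vial from where it was at the start of the episode below 0.03 m); the arm keeps its last pose, push and grip.
It fails at once if the lid is dropped or thrown (faster than 0.6 m/s, out of the fingers) (linear speed of lid above 0.6 m/s and contact force between the fingers and lid below 0.1 N).
It fails at once if the probe is pressed hard on the lid (over 15 N) (contact force between probe and lid above 15 N).
It fails at once if a bystander is knocked over or pushed away (30 mm) (angle between any of bottle, jar, vial's own z axis and vertical above 0.5 rad or distance of any of bottle, jar, vial from where it was at the start of the episode above 0.03 m).
It also fails if it takes over 51 s, if anything falls off the work surface, if the arm or the gripper's body presses on something with over 40 N, if the wrist force passes 120 N, or if a joint passes its speed limit or range.

## Robot

A 6-joint arm with a two-finger parallel gripper is mounted at the origin on the work surface. World frame = base frame: x ahead of the robot, y to its left, z up, the work surface at z = 0. Lengths are in m, angles in degrees, forces in N, time in s.
With the tool pointing down it reaches from about 0.4 to 0.925 m from the base axis. Payload 3.4 kg.
Tool frame: the origin (TCP) lies at the very end of the fingers, on their centre line; the grasp point (between the pads) lies 19 mm behind it; z points along the fingers, y is the line along which they close (so a half turn about z gives the same grasp; the last joint's range is limited). The gripper opens to 85 mm and grips with 20 to 120 N. Pads are 22 mm wide; open, the fingers measure 114 mm over their backs; the gripper's body (76 mm by 85 mm) begins 54 mm behind the grasp point. The pads swing forward as they close: fully open they stand 13 mm farther back than shut.
Start: joints at [68.096, 17.578, 86.31, -0, 76.112, -4.211], TCP at [0.175, 0.548, 0.231] pointing down, gripper open.
Joint ranges: [-179.03, 179.03], [-60, 130.46], [8.19, 133.38], [-81.62, 261.62], [5.75, 156.47], [-153.77, 153.77]. Speed limits (degrees/s): [147.25, 147.25, 180, 180, 180, 180].

## Interface

Orientations are given as a 3x3 rotation matrix whose columns are the frame's x, y, z axes.
In Python, from cell import manip gives the robot as it stands.
- The arm moves only by the tool step_arm, never from a script. Its argument "rows" is a list that holds one entry, the list of rows, each a list of 7 numbers: the shift along the tool's x, y, z in cm, then the turn, a rotation vector about the tool's x, y, z in degrees, then the opening, from 0 (shut) to 1 (fully open). A call has 1 to 10 rows; each row shifts and turns the commanded pose from where the row before left it, along the tool's axes as they then stand; what a row does not reach is not made up. A row lasts 1/8 s, in which the tool goes at most 62.5 mm and 10.7 degrees, less where a joint would pass 70% of its speed; a pose out of reach is approached as far as the arm can. A call with a gripper value outside its range is refused whole. The fingers move at their own pace and stop on an object; "squeeze" is the grip in N (left out, the last holds). Time passes only in rows, so rows that do not move let the fingers close. It gives the time, the measured TCP pose, the force, the opening and the grip force at its end, in the units of the state.
- manip.sense(): the state, without advancing time (a new reading comes with each control period).
- manip.camera(name): name is "scene" or "top"; returns the picture (400x640x3 uint8, red, green, blue); there is no depth.
- manip.calibration(name): a dict with "fov_y" (degrees; the focal length in pixels is half the picture's height over the tangent of half this angle, whatever the lens; pixels are square), "cx", "cy" (the principal point, pixels), "R" (3x3) and "t" (3): a world point X has camera coordinates R X + t. Camera axes: x right, y down, z forward; pixel columns grow to the right and rows downward; lengths in m; the calibration is good to about 2 mm. A picture is of the moment at which its call begins. calibration takes no time and is no camera call.
- manip.close_job(): hands the job in; it is judged then, once.
The state is a dict: "time": time; "qpos": joint angles; "joint_velocities": joint speeds; "joint_efforts": joint torques, N m; "ee_pos": TCP position; "tcp_rot": TCP orientation; "contact_force": force on the tool from outside, world axes, zero at the start; "wrist_torque": the same for the moment, N m; "opening": finger opening in m; "grip_force": force on a finger pad.
Only numpy, scipy, OpenCV 4.12 (cv2) and the standard library are available. Lean on these libraries where they do the work, as an engineer would, in place of code of your own. Each camera call takes 0.05 s, during which the arm holds its last target. There are 200 camera calls.

## Working session

There is one attempt and no reset: what is moved stays moved. The work goes in short steps, Python scripts to look and compute and a tool call to move; the robot and the scene stay as the last step left them, time stands still between calls to the robot, and variables do not carry over. Pictures are saved under pics/ and viewed, at most 10 in all, crops included, and the job is handed in when it is done.

Besides the shell and the picture viewer there is one more tool, called after "Call:" as name(argument=value, ...) on one line, values as JSON. step_arm: Moves the arm, as the interface text tells. Its arguments: {"type":"object","properties":{"rows":{"type":"array"},"squeeze":{"type":"number"}},"required":["rows"]}

```bash
mkdir -p pics; ls; python3 - <<'E'
from cell import manip
import cv2,numpy as np
for n in("scene","top"):
    cv2.imwrite(f"pics/{n}0.png",manip.camera(n)[:,:,::-1]); c=manip.calibration(n); print(n,c)
s=manip.sense();print(s)
E
```

```text
pics
scene {'fov_y': 43.70450221102745, 'cx': 313.9012970058028, 'cy': 204.1348246563292, 'R': array([[ 0.73867566,  0.6739001 , -0.01472865],
       [ 0.48963995, -0.55146535, -0.67538041],
       [-0.46326126,  0.49167533, -0.73732243]]), 't': array([-0.39173993, -0.18621747,  1.40809692])}
top {'fov_y': 52.42592826488913, 'cx': 325.14615272954484, 'cy': 198.22929878412054, 'R': array([[-0.00489752, -0.99997863, -0.00433029],
       [-0.99058799,  0.00544379, -0.13676913],
       [ 0.13678978,  0.00361971, -0.99059349]]), 't': array([0.01731451, 0.52590507, 0.99072683])}
{'time': 0.1, 'qpos': array([ 6.80962376e+01,  1.76198541e+01,  8.63756139e+01, -1.28957853e-03,
        7.61128876e+01, -4.21186300e+00]), 'joint_velocities': array([ 0.00671577,  0.00675928, -0.27702385,  0.00404993,  0.15358774,
       -0.04122434]), 'joint_efforts': array([ 1.76769167e-04, -4.58527136e+01, -2.52609211e+01, -3.01936316e-04,
        5.45025876e-03, -4.00079193e-05]), 'ee_pos': array([0.17454264, 0.5472063 , 0.23045958]), 'tcp_rot': array([[-9.52706064e-01,  3.03892556e-01, -6.85222770e-04],
       [ 3.03893306e-01,  9.52704441e-01, -1.76279193e-03],
       [ 1.17115430e-04, -1.88765717e-03, -9.99998212e-01]]), 'contact_force': array([-0.14346084, -0.28935437, -0.97106419]), 'wrist_torque': array([0.00742757, 0.03269382, 0.01225868]), 'grip_force': 0.0, 'opening': 0.08529183269475589}
```

View pics/scene0.png

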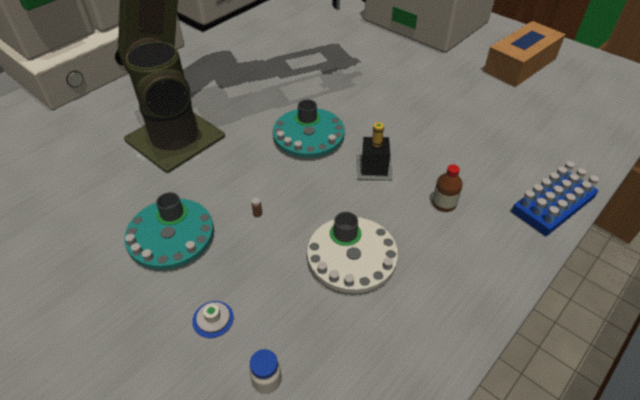

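View pics/top0.png

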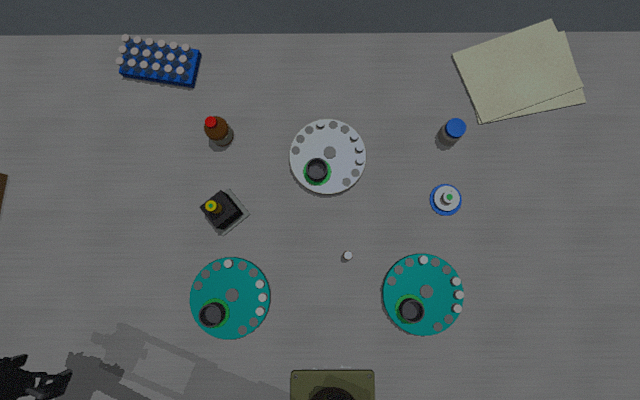

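The scene and top pictures show three turntables: the white one (top ~(328,157)) and two turquoise ones at (230,297) and (424,294). The white one fits, with its cup at ~(316,172). The lid with its green spot is on the blue mat at ~(448,198), and the probe stand is at ~(222,210). I'll confirm these in an enlarged crop.

```bash
cat > h.py <<'E'
from cell import manip
import cv2,numpy as np
def ray(n,u,v,z):
    c=manip.calibration(n);f=200/np.tan(np.radians(c["fov_y"]/2));R=np.array(c["R"]);o=-R.T@c["t"]
    d=R.T@np.array([(u-c["cx"])/f,(v-c["cy"])/f,1]);return o+d*(z-o[2])/d[2]
def proj(n,X):
    c=manip.calibration(n);f=200/np.tan(np.radians(c["fov_y"]/2));p=np.array(c["R"])@X+c["t"];return f*p[0]/p[2]+c["cx"],f*p[1]/p[2]+c["cy"]
def crops(im,cs,w,s,name):
    t=[]
    for u,v in cs:
        a=cv2.resize(im[v-w//2:v+w//2,u-w//2:u+w//2],None,fx=s,fy=s,interpolation=cv2.INTER_CUBIC)
        a=cv2.convertScaleAbs(a,alpha=1.5)
        for k in range(0,w,10):
            cv2.putText(a,str(u-w//2+k),(k*s,8),0,.3,(0,0,255),1);cv2.putText(a,str(v-w//2+k),(0,k*s+8),0,.3,(0,0,255),1)
            cv2.line(a,(k*s,0),(k*s,w*s),(90,90,200),1);cv2.line(a,(0,k*s),(w*s,k*s),(90,90,200),1)
        t.append(a)
    cv2.imwrite(name,np.hstack(t))
E
python3 - <<'E'
from h import *
a=cv2.imread("pics/top0.png");b=cv2.imread("pics/scene0.png")
crops(a,[(316,172),(446,198),(220,208)],44,6,"a.png");crops(b,[(346,228),(212,316),(376,144)],44,6,"b.png")
cv2.imwrite("pics/c0.png",np.vstack([cv2.imread("a.png"),cv2.imread("b.png")]))
E
```

```text
(no output)
```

View pics/c0.png

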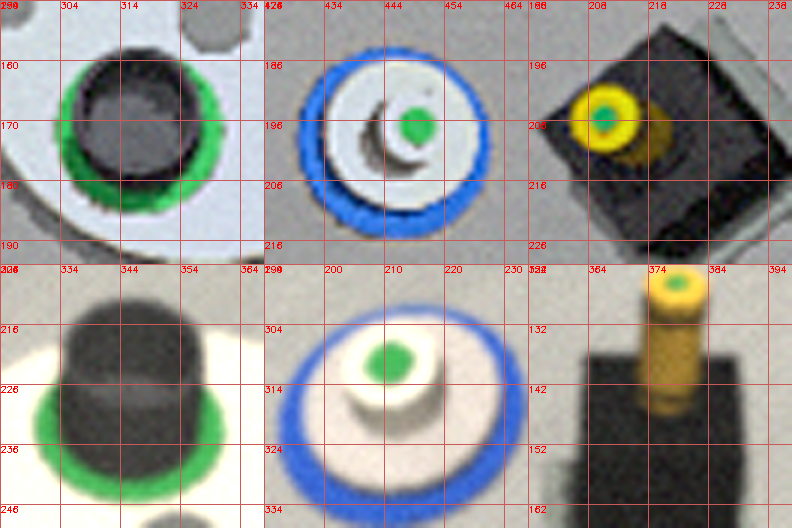

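```bash
python3 - <<'E'
from h import *
np.set_printoptions(precision=4,suppress=True)
def grn(n,u,v,r):
    a=cv2.imread(f"pics/{n}0.png").astype(int);p=a[v-r:v+r,u-r:u+r];m=(p[...,1]-np.maximum(p[...,0],p[...,2])>25)
    y,x=np.nonzero(m);return x.mean()+u-r,y.mean()+v-r,len(x)
for n,u,v in(("top",449,197),("scene",211,310)):
    g=grn(n,u,v,8);print("spot",n,g,ray(n,g[0],g[1],.038))
for n,u,v in(("top",210.3,205.2),("scene",378.3,124.8)): print("probe",n,ray(n,u,v,.144))
print("ring top",ray("top",316.7,171,.03),"diam",np.linalg.norm(ray("top",302.7,171,.03)-ray("top",330.7,171,.03)))
# ring+rim model fit : render outline vs. both pictures
from scipy.optimize import least_squares
t=np.linspace(0,2*np.pi,72,endpoint=False)
def circ(n,x,y,z,r): return np.array([proj(n,np.array([x+r*np.cos(k),y+r*np.sin(k),z])) for k in t])
def mask(n):
    a=cv2.imread(f"pics/{n}0.png").astype(int);g=(a[...,1]-np.maximum(a[...,0],a[...,2])>20)
    d=a.max(2)<(75 if n=="top" else 95);return g,d
for n,(u,v) in(("top",(316,172)),("scene",(346,228))):
    g,d=mask(n);m=np.zeros(g.shape,np.uint8);m[v-26:v+26,u-26:u+26]=(g|d)[v-26:v+26,u-26:u+26]
    k,l,s,_=cv2.connectedComponentsWithStats(m);i=l[v,u] or 1+np.argmax(s[1:,4]);m=(l==i).astype(np.uint8);
    def img(x,y):
        o=np.zeros_like(m)
        cv2.fillPoly(o,[np.round(circ(n,x,y,.03,.036)*16).astype(np.int32)],1,shift=4)
        h=cv2.convexHull(np.vstack([circ(n,x,y,z,.027) for z in(.03,.075)]).astype(np.float32))
        cv2.fillPoly(o,[np.round(h*16).astype(np.int32)],1,shift=4);return o
    c=ray(n,316.7,171,.03) if n=="top" else ray(n,346,232,.03)
    best=sorted(((img(c[0]+i,c[1]+j)!=m).sum(),c[0]+i,c[1]+j) for i in np.arange(-.014,.015,.001) for j in np.arange(-.014,.015,.001))[:8]
    print(n,m.sum(),best[0][0],np.mean([b[1:] for b in best],0))
# turntable and bystanders rough
for k,u,v,z in(("table",328,157,.03),("bottle",211,122,.12),("jar",455,127,.075),("vial",348,256,.048),("stand",222,205,.08)):print(k,ray("top",u,v,z))
E
```

```text
spot top (np.float64(449.2142857142857), np.float64(196.5), 28) [ 0.5284 -0.2983  0.038 ]
spot scene (np.float64(210.41463414634146), np.float64(310.0487804878049), 41) [ 0.5256 -0.2987  0.038 ]
probe top [0.4966 0.2735 0.144 ]
probe scene [0.4947 0.2735 0.144 ]
ring top [0.5975 0.0359 0.03  ] diam 0.07189044704527577Traceback (most recent call last):
  File "<stdin>", line 26, in <module>
  File "<stdin>", line 26, in <genexpr>
  File "<stdin>", line 23, in img
  File "<stdin>", line 13, in circ
  File "h.py", line 7, in proj
    c=manip.calibration(n);f=200/np.tan(np.radians(c["fov_y"]/2));p=np.array(c["R"])@X+c["t"];return f*p[0]/p[2]+c["cx"],f*p[1]/p[2]+c["cy"]
ValueError: time passes only in moves, steps and waits
```

```bash
sed -i 's/^def ray/import functools\ncal=functools.cache(manip.calibration)\ndef ray/; s/c=manip.calibration(n)/c=cal(n)/' h.py; python3 - <<'E'
from h import *
np.set_printoptions(precision=4,suppress=True)
from scipy.optimize import least_squares
t=np.linspace(0,2*np.pi,360)
def ext(n,x,y):
    p=np.array([proj(n,np.array([x+.036*np.cos(k),y+.036*np.sin(k),.03])) for k in t]);return np.array([p[:,0].min(),p[:,0].max(),p[:,1].max()])
for n,o in(("top",[302.7,330.7,185]),("scene",[329,361,245.3])):
    r=least_squares(lambda q:ext(n,*q)-o,[.6,.03],diff_step=1e-3);print(n,r.x,r.fun)
for k,u,v,z in(("table",328,157,.03),("bottle",211,122,.12),("jar",455,127,.075),("vial",348,256,.048),("stand",222,205,.08)):print(k,ray("top",u,v,z))
# TCP fingertip frame: turns needed for world-aligned yaw
s=manip.sense();R=s["tcp_rot"];print("dlid tool",R.T@(np.array([.527,-.2985,.15])-s["ee_pos"]))
E
```

```text
top [0.5971 0.0359] [-0.0224  0.0224 -0.0002]
scene [0.5937 0.0356] [ 0.0633 -0.0631  0.0034]
table [0.6342 0.0067 0.03  ]
bottle [0.6994 0.2855 0.12  ]
jar [ 0.6978 -0.3095  0.075 ]
vial [ 0.3812 -0.0407  0.048 ]
stand [0.5048 0.2637 0.08  ]
dlid tool [-0.5928 -0.6984  0.0817]
```

Call:
step_arm(rows=[[[0, 0, 0, 0, 0, -8.85, 1], [0, 0, 0, 0, 0, -8.85, 1], [-4.1, -4.3, 0, 0, 0, 0, 1], [-4.1, -4.3, 0, 0, 0, 0, 1], [-4.1, -4.3, 0, 0, 0, 0, 1], [-4.1, -4.3, 0, 0, 0, 0, 1], [-4.1, -4.3, 0, 0, 0, 0, 1], [-4.1, -4.3, 0, 0, 0, 0, 1], [-4.1, -4.3, 0, 0, 0, 0, 1], [-4.1, -4.3, 0, 0, 0, 0, 1]]])

```text
time: 1.35
ee_pos: [0.5037, 0.2022, 0.231]
tcp_rot: [[-1.0, 0.0, -0.001], [0.0, 1.0, 0.0], [0.001, 0.0, -1.0]]
contact_force: [1.2, 0.3, 0.4]
opening: 0.0853
grip_force: 0.0
```

Call:
step_arm(rows=[[[-0.25, -5.5, 0, 0, 0, 0, 1], [-0.25, -5.5, 0, 0, 0, 0, 1], [-0.25, -5.5, 0, 0, 0, 0, 1], [-0.25, -5.5, 0, 0, 0, 0, 1], [-0.25, -5.5, 0, 0, 0, 0, 1], [-0.25, -5.5, 0, 0, 0, 0, 1], [-0.25, -5.5, 1, 0, 0, 0, 1], [-0.25, -5.5, 2, 0, 0, 0, 1], [-0.25, -5.5, 2, 0, 0, 0, 1], [0, -0.6, 1, 0, 0, 0, 1]]])

```text
time: 2.6
ee_pos: [0.5248, -0.3007, 0.1694]
tcp_rot: [[-1.0, 0.004, -0.001], [0.004, 1.0, -0.0], [0.001, -0.0, -1.0]]
contact_force: [-1.2, -0.1, -0.4]
opening: 0.0856
grip_force: 0.0
```

Call:
step_arm(rows=[[[-0.2, 0.2, 3, 0, 0, 0, 1], [0, 0, 3.5, 0, 0, 0, 1], [0, 0, 3.5, 0, 0, 0, 1], [0, 0, 2.5, 0, 0, 0, 1], [0, 0, 1.2, 0, 0, 0, 1], [0, 0, 0.8, 0, 0, 0, 1], [0, 0, 0.4, 0, 0, 0, 1], [0, 0, 0, 0, 0, 0, 1]]])

```text
time: 3.6
ee_pos: [0.5278, -0.2953, 0.0228]
tcp_rot: [[-1.0, -0.0, 0.001], [-0.0, 1.0, -0.001], [-0.001, -0.001, -1.0]]
contact_force: [0.2, -0.0, -0.3]
opening: 0.0853
grip_force: 0.0
```

```bash
python3 - <<'E'
from h import *
a=manip.camera("scene");crops(a[:,:,::-1],[(212,306)],60,9,"pics/c1.png");print(manip.sense()["ee_pos"],manip.sense()["contact_force"])
E
```

```text
[ 0.52782001 -0.29543453  0.02299171] [-0.65809958 -0.37963532  0.98333691]
```

View pics/c1.png

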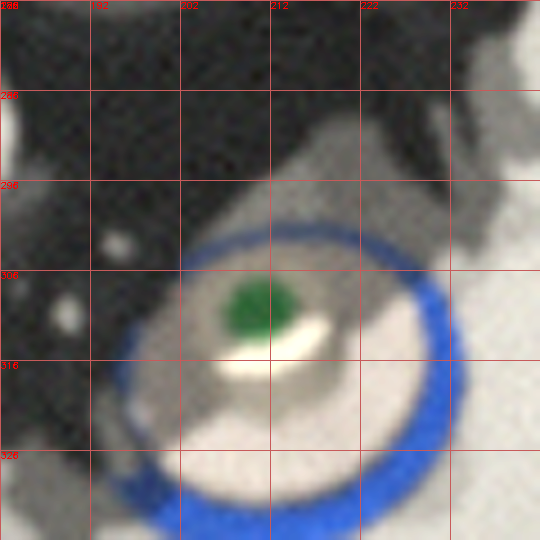

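The scene crop shows the lid undisturbed, green spot at ~(211,310), with the open fingers on both sides. I'll centre and close.

Call:
step_arm(rows=[[[0, -0.3, 0.2, 0, 0, 0, 1], [0, 0, 0, 0, 0, 0, 0.6], [0, 0, 0, 0, 0, 0, 0.4], [0, 0, 0, 0, 0, 0, 0.3], [0, 0, 0, 0, 0, 0, 0.2], [0, 0, 0, 0, 0, 0, 0.1], [0, 0, 0, 0, 0, 0, 0.1], [0, 0, 0, 0, 0, 0, 0.1]]], squeeze=40)

```text
time: 4.65
ee_pos: [0.5276, -0.2982, 0.0206]
tcp_rot: [[-1.0, -0.0, 0.0], [-0.0, 1.0, -0.0], [-0.0, -0.0, -1.0]]
contact_force: [-0.1, 1.6, 4.4]
opening: 0.0303
grip_force: 39.8
```

Call:
step_arm(rows=[[[0, 0, -0.5, 0, 0, 0, 0.1], [0, 0, -1, 0, 0, 0, 0.1], [0, 0, -2, 0, 0, 0, 0.1], [0, 0, -3, 0, 0, 0, 0.1], [0, 0, -3, 0, 0, 0, 0.1], [0, 0, -3, 0, 0, 0, 0.1], [0, 0, -2, 0, 0, 0, 0.1], [0, 0, -1, 0, 0, 0, 0.1], [0, 0, 0, 0, 0, 0, 0.1], [0, 0, 0, 0, 0, 0, 0.1]]])

```text
time: 5.9
ee_pos: [0.5267, -0.2977, 0.1743]
tcp_rot: [[-1.0, -0.0, -0.002], [-0.0, 1.0, 0.001], [0.002, 0.001, -1.0]]
contact_force: [0.8, -0.2, -0.6]
opening: 0.0305
grip_force: 39.6
```

```bash
python3 - <<'E'
from h import *
s=manip.sense();p=s["ee_pos"];b=proj("scene",p-[0,0,.01]);a=manip.camera("scene");crops(a[:,:,::-1],[(int(b[0]),int(b[1]))],60,9,"pics/c2.png");print(p,s["contact_force"],s["opening"],b)
E
```

```text
[ 0.52673176 -0.29771756  0.17429541] [ 0.82341053 -0.18617525 -0.5891906 ] 0.030491352372968496 (np.float64(199.47572627071924), np.float64(273.6166507507145))
```

View pics/c2.png

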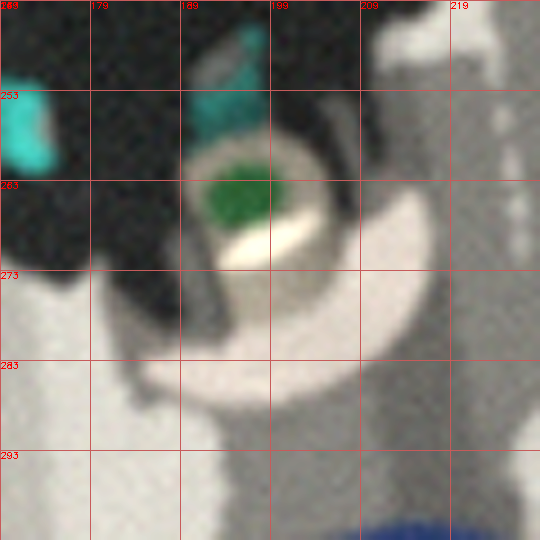

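The crop shows the lid hanging level in the fingers, spot at ~(195.5,264). I'll carry it over the cup.

Call:
step_arm(rows=[[[-0.5, 0, 0, 0, 0, 0, 0.1], [-1, 3, 0, 0, 0, 0, 0.1], [-1, 5, 0, 0, 0, 0, 0.1], [-1, 5, 0, 0, 0, 0, 0.1], [-1, 5, 0, 0, 0, 0, 0.1], [-1, 5, 0, 0, 0, 0, 0.1], [-1, 5, 0, 0, 0, 0, 0.1], [-0.4, 3.5, 0, 0, 0, 0, 0.1], [0, 1.9, 2, 0, 0, 0, 0.1], [0, 0, 1.5, 0, 0, 0, 0.1]]])

```text
time: 7.2
ee_pos: [0.5961, 0.0374, 0.1391]
tcp_rot: [[-1.0, -0.003, -0.001], [-0.003, 1.0, 0.0], [0.001, 0.0, -1.0]]
contact_force: [0.3, -0.1, -1.6]
opening: 0.0304
grip_force: 39.7
```

Call:
step_arm(rows=[[[0, 0, 1, 0, 0, 0, 0.1], [0, 0, 0.5, 0, 0, 0, 0.1], [0, 0, 0, 0, 0, 0, 0.1], [0, 0, 0, 0, 0, 0, 0.1]]])

```text
time: 7.7
ee_pos: [0.5968, 0.0352, 0.1258]
tcp_rot: [[-1.0, 0.001, 0.001], [0.001, 1.0, -0.0], [-0.001, -0.0, -1.0]]
contact_force: [0.2, 0.1, -0.5]
opening: 0.03
grip_force: 39.8
```

```bash
python3 - <<'E'
from h import *
s=manip.sense();p=s["ee_pos"];print(p,s["opening"],s["contact_force"]);a=manip.camera("scene")[:,:,::-1];t=manip.camera("top")[:,:,::-1]
z=p[2]+.0174
b=proj("scene",np.array([.596,.036,z]));crops(a,[(int(b[0]),int(b[1])+8)],50,9,"pics/c3.png")
y,x=np.mgrid[:400,:640];i=a.astype(int);m=(i[...,1]-np.maximum(i[...,0],i[...,2])>25)&(np.hypot(x-b[0],y-b[1])<7)
print(b,m.sum(),x[m].mean(),y[m].mean(),ray("scene",x[m].mean(),y[m].mean(),z)-p)
print("held before",ray("scene",195.5,264.2,.1917))
E
```

```text
[0.59684318 0.03518444 0.12584094] 0.030006973453015562 [ 0.18524462  0.12668901 -0.5403506 ]
(np.float64(347.6535347022656), np.float64(198.88678588636304)) 6 348.8333333333333 198.83333333333334 [0.00090417 0.00257097 0.0174    ]
held before [ 0.52444541 -0.29836153  0.1917    ]
```

View pics/c3.png

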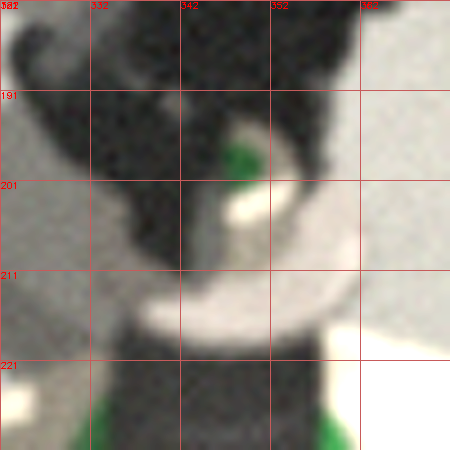

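Call:
step_arm(rows=[[[0.05, 0.1, 1, 0, 0, 0, 0.1], [0, 0, 1, 0, 0, 0, 0.1], [0, 0, 0.7, 0, 0, 0, 0.1], [0, 0, 0.4, 0, 0, 0, 0.1], [0, 0, 0.3, 0, 0, 0, 0.1], [0, 0, 0.2, 0, 0, 0, 0.1], [0, 0, 0.2, 0, 0, 0, 0.1], [0, 0, 0, 0, 0, 0, 0.1]]])

```text
time: 8.8
ee_pos: [0.5958, 0.0369, 0.0873]
tcp_rot: [[-1.0, -0.0, 0.0], [-0.0, 1.0, -0.0], [-0.0, -0.0, -1.0]]
contact_force: [-0.2, -0.6, -0.2]
opening: 0.0305
grip_force: 39.8
```

Call:
step_arm(rows=[[[0, 0, 0.1, 0, 0, 0, 0.1], [0, 0, 0.1, 0, 0, 0, 0.1], [0, 0, 0, 0, 0, 0, 0.1], [0, 0, 0, 0, 0, 0, 0.1]]])

```text
time: 9.3
ee_pos: [0.596, 0.0369, 0.0856]
tcp_rot: [[-1.0, -0.0, 0.0], [-0.0, 1.0, -0.0], [-0.0, -0.0, -1.0]]
contact_force: [-0.9, -0.2, 1.9]
opening: 0.0303
grip_force: 40.0
```

Call:
step_arm(rows=[[[0, 0, 0.1, 0, 0, 0, 0.1], [0, 0, 0, 0, 0, 0, 0.1], [0, 0, 0, 0, 0, 0, 0.45], [0, 0, 0, 0, 0, 0, 0.6], [0, 0, 0, 0, 0, 0, 0.8], [0, 0, 0, 0, 0, 0, 1], [0, 0, 0, 0, 0, 0, 1], [0, 0, -1, 0, 0, 0, 1], [0, 0, -2, 0, 0, 0, 1], [0, 0, -3, 0, 0, 0, 1]]])

```text
time: 10.55
ee_pos: [0.5952, 0.0369, 0.1447]
tcp_rot: [[-1.0, -0.0, -0.002], [-0.0, 1.0, 0.0], [0.002, 0.0, -1.0]]
contact_force: [0.3, -0.7, 1.3]
opening: 0.0855
grip_force: 0.0
```

Call:
step_arm(rows=[[[0, 0, -5, 0, 0, 0, 1], [0, 0, -5, 0, 0, 0, 1], [1, 4, 0, 0, 0, 0, 1], [2, 5, 0, 0, 0, 0, 1], [2, 5, 0, 0, 0, 0, 1], [2, 5, 0, 0, 0, 0, 1], [2, 3, 0, 0, 0, 0, 1], [1, 1.6, 0, 0, 0, 0, 1], [0, 0, 0, 0, 0, 0, 1], [0, 0, 0, 0, 0, 0, 1]]])

```text
time: 11.8
ee_pos: [0.4966, 0.2719, 0.2445]
tcp_rot: [[-1.0, 0.001, 0.001], [0.001, 1.0, -0.001], [-0.001, -0.001, -1.0]]
contact_force: [-0.3, -0.1, 0.4]
opening: 0.0857
grip_force: 0.0
```

```bash
python3 - <<'E'
from h import *
s=manip.sense();print(s["ee_pos"],s["contact_force"])
a=manip.camera("scene")[:,:,::-1];t=manip.camera("top")[:,:,::-1]
crops(a,[(347,214)],44,6,"a.png");crops(t,[(316,168)],44,6,"b.png");crops(a,[(376,140)],44,6,"c.png")
cv2.imwrite("pics/c4.png",np.hstack([cv2.imread(f"{k}.png") for k in "abc"]))
y,x=np.mgrid[:400,:640]
for n,im in(("scene",a),("top",t)):
    b=proj(n,np.array([.5955,.0365,.103]));i=im.astype(int);m=(i[...,1]-np.maximum(i[...,0],i[...,2])>25)&(np.hypot(x-b[0],y-b[1])<8)
    print(n,b,m.sum(),x[m].mean(),y[m].mean(),ray(n,x[m].mean(),y[m].mean(),.103))
E
```

```text
[0.49657464 0.27186892 0.24448255] [-0.31979091 -0.11156871  0.41085862]
scene (np.float64(346.96640902462514), np.float64(211.40992291750692)) 28 346.89285714285717 211.17857142857142 [0.59495431 0.03690753 0.103     ]
top (np.float64(315.7065038771675), np.float64(165.62451220739274)) 34 315.52941176470586 164.8235294117647 [0.59745602 0.0369198  0.103     ]
```

View pics/c4.png

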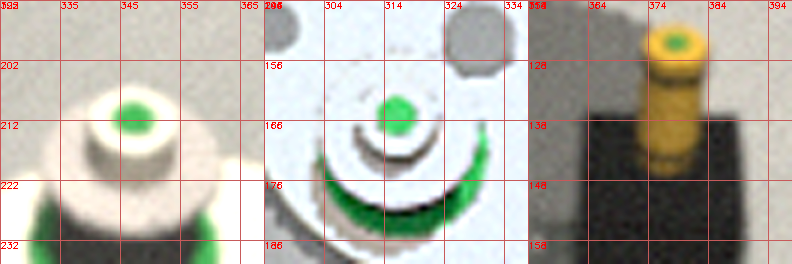

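The lid is down and level on the white turntable's cup (scene spot (346.9,211.2), top (315.5,164.8)), at about (0.596, 0.037). The probe is still upright in its stand, so I'm going for it now.

Call:
step_arm(rows=[[[0.1, 0.15, 3, 0, 0, 0, 1], [0, 0, 4, 0, 0, 0, 1], [0, 0, 3.5, 0, 0, 0, 1], [0, 0, 2, 0, 0, 0, 1], [0, 0, 1.2, 0, 0, 0, 1], [0, 0, 0.7, 0, 0, 0, 1], [0, 0, 0, 0, 0, 0, 1], [0, 0, 0, 0, 0, 0, 1]]])

```text
time: 12.9
ee_pos: [0.4955, 0.2746, 0.1011]
tcp_rot: [[-1.0, -0.0, 0.002], [-0.0, 1.0, 0.001], [-0.002, 0.001, -1.0]]
contact_force: [0.1, -0.4, -0.2]
opening: 0.0852
grip_force: 0.0
```

Call:
step_arm(rows=[[[0, 0, 0, 0, 0, 0, 0.6], [0, 0, 0, 0, 0, 0, 0.45], [0, 0, 0, 0, 0, 0, 0.35], [0, 0, 0, 0, 0, 0, 0.25], [0, 0, 0, 0, 0, 0, 0.1], [0, 0, 0, 0, 0, 0, 0.05], [0, 0, 0, 0, 0, 0, 0.05], [0, 0, 0, 0, 0, 0, 0.05]]], squeeze=50)

```text
time: 13.9
ee_pos: [0.4949, 0.2744, 0.1006]
tcp_rot: [[-1.0, -0.0, 0.0], [-0.0, 1.0, 0.0], [-0.0, 0.0, -1.0]]
contact_force: [-0.6, -1.7, 6.0]
opening: 0.0249
grip_force: 48.9
```

Call:
step_arm(rows=[[[0, 0, -0.5, 0, 0, 0, 0.05], [0, 0, -1, 0, 0, 0, 0.05], [0, 0, -2, 0, 0, 0, 0.05], [0, 0, -3, 0, 0, 0, 0.05], [0, 0, -3, 0, 0, 0, 0.05], [0, 0, -3, 0, 0, 0, 0.05], [0, 0, -1.5, 0, 0, 0, 0.05], [0, 0, -0.5, 0, 0, 0, 0.05], [0, 0, 0, 0, 0, 0, 0.05], [0, 0, 0, 0, 0, 0, 0.05]]])

```text
time: 15.15
ee_pos: [0.4941, 0.274, 0.244]
tcp_rot: [[-1.0, -0.0, -0.002], [-0.0, 1.0, -0.001], [0.002, -0.001, -1.0]]
contact_force: [-0.6, 0.0, -1.6]
opening: 0.0251
grip_force: 49.1
```

```bash
python3 - <<'E'
from h import *
s=manip.sense();p=s["ee_pos"];print(p,s["contact_force"],s["opening"],s["grip_force"])
a=manip.camera("scene")[:,:,::-1];b=proj("scene",p-[0,0,.04]);print(b,proj("scene",p-[0,0,.0756]),proj("scene",p-[0,0,.0206]))
crops(a,[(int(b[0]),int(b[1]))],60,9,"pics/c5.png")
E
```

```text
[0.49408535 0.27399552 0.24395782] [-0.62810589  0.03222689 -1.5798953 ] 0.025074641902297953 49.07587766647339
(np.float64(380.2818097783194), np.float64(104.20573869320162)) (np.float64(379.0371321873893), np.float64(116.48851177384958)) (np.float64(380.9840233640607), np.float64(97.27612881618708))
```

View pics/c5.png

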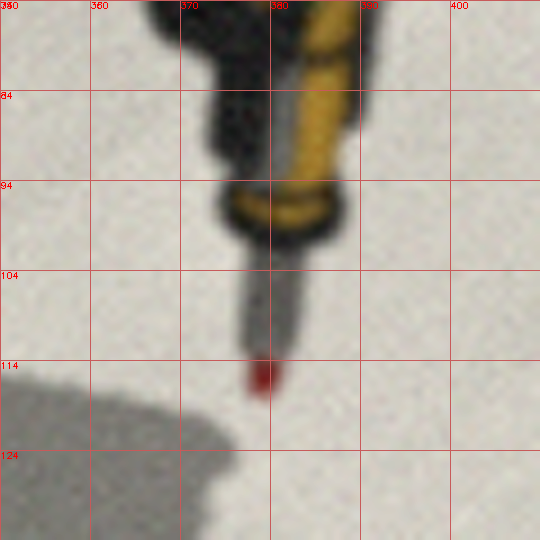

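The crop shows the probe upright in the fingers, red tip end at ~(379,117.5), as predicted from the TCP. Next I carry it over the lid.

Call:
step_arm(rows=[[[-0.6, -1.2, 0, 0, 0, 0, 0.05], [-1.6, -3.7, 0, 0, 0, 0, 0.05], [-2, -4.7, 0, 0, 0, 0, 0.05], [-2, -4.7, 0, 0, 0, 0, 0.05], [-2, -4.7, 0, 0, 0, 0, 0.05], [-1.4, -3.5, 0, 0, 0, 0, 0.05], [-0.6, -1.2, 1, 0, 0, 0, 0.05], [0, 0, 1.5, 0, 0, 0, 0.05], [0, 0, 1.5, 0, 0, 0, 0.05], [0, 0, 1, 0, 0, 0, 0.05]]])

```text
time: 16.45
ee_pos: [0.5954, 0.0387, 0.1935]
tcp_rot: [[-1.0, -0.002, -0.003], [-0.002, 1.0, 0.0], [0.003, 0.0, -1.0]]
contact_force: [-0.5, 0.2, -0.2]
opening: 0.0246
grip_force: 49.2
```

Call:
step_arm(rows=[[[0, 0, 0.3, 0, 0, 0, 0.05], [0, 0, 0, 0, 0, 0, 0.05], [0, 0, 0, 0, 0, 0, 0.05], [0, 0, 0, 0, 0, 0, 0.05]]])

```text
time: 16.95
ee_pos: [0.5972, 0.0374, 0.1929]
tcp_rot: [[-1.0, -0.0, 0.001], [-0.0, 1.0, 0.0], [-0.001, -0.0, -1.0]]
contact_force: [1.2, -0.1, -1.0]
opening: 0.0247
grip_force: 49.2
```

```bash
cat > look.py <<'E'
import sys
from h import *
n=sys.argv[1];f=[]
a=manip.camera("scene")[:,:,::-1];t=manip.camera("top")[:,:,::-1]
for i in range(6): s=manip.sense();f.append(s["contact_force"]);manip.camera("top")
p=s["ee_pos"];print(p,np.mean(f,0),np.std(f,0),s["opening"]);print("tip pred",proj("scene",p-[0,0,.0756]),"spot",proj("scene",np.array([.596,.0369,.103])))
crops(a,[(347,205)],44,9,"a.png");crops(t,[(316,168)],44,9,"b.png");cv2.imwrite(f"pics/{n}.png",np.hstack([cv2.imread(f"{k}.png") for k in "ab"]))
E
python3 look.py c6
```

```text
[0.59682454 0.0372876  0.19234155] [ 0.33620803 -0.03101312 -1.33324244] [0.29149272 0.39167312 0.22457402] 0.024851793031828155
tip pred (np.float64(347.90093055189203), np.float64(207.2305696785404)) spot (np.float64(347.2641069529411), np.float64(211.4214107595062))
```

View pics/c6.png

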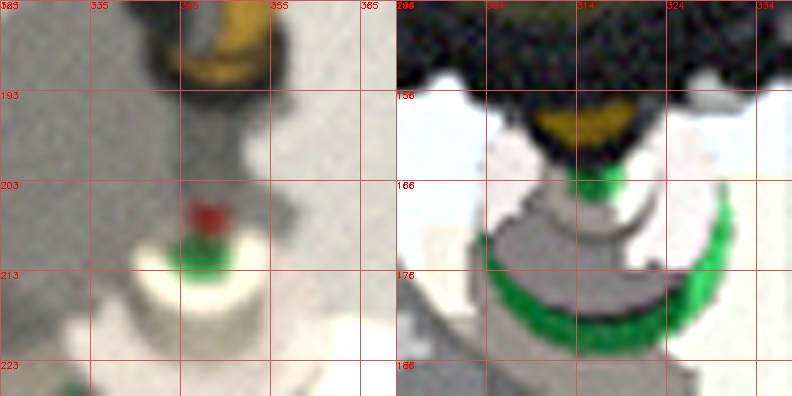

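Left crop: the red tip end is at ~(348,208.5), just above the green spot at ~(347.3,211.2), so it is aligned to about 2 mm. Next I lower in small steps.

Call:
step_arm(rows=[[[0.1, 0, 0.6, 0, 0, 0, 0.05], [0, 0, 0.4, 0, 0, 0, 0.05], [0, 0, 0.3, 0, 0, 0, 0.05], [0, 0, 0.2, 0, 0, 0, 0.05], [0, 0, 0.1, 0, 0, 0, 0.05], [0, 0, 0.1, 0, 0, 0, 0.05], [0, 0, 0, 0, 0, 0, 0.05], [0, 0, 0, 0, 0, 0, 0.05]]])

```text
time: 18.35
ee_pos: [0.5958, 0.0374, 0.1754]
tcp_rot: [[-1.0, -0.0, 0.0], [-0.0, 1.0, -0.0], [-0.0, -0.0, -1.0]]
contact_force: [-1.6, -0.4, 0.0]
opening: 0.0248
grip_force: 49.2
```

```bash
python3 look.py c7
```

```text
[0.59580914 0.03735983 0.17533582] [-0.88578713 -0.03585039  0.49655261] [0.58087879 0.38704621 0.397601  ] 0.024734041240984092
tip pred (np.float64(347.2802824714887), np.float64(212.26321615207124)) spot (np.float64(347.2641069529411), np.float64(211.4214107595062))
```

Call:
step_arm(rows=[[[0, 0, 0.1, 0, 0, 0, 0.05], [0, 0, 0.1, 0, 0, 0, 0.05], [0, 0, 0, 0, 0, 0, 0.05], [0, 0, 0, 0, 0, 0, 0.05], [0, 0, 0, 0, 0, 0, 0.05], [0, 0, 0, 0, 0, 0, 0.05]]])

```text
time: 19.5
ee_pos: [0.5959, 0.0374, 0.1734]
tcp_rot: [[-1.0, -0.0, 0.0], [-0.0, 1.0, -0.0], [-0.0, -0.0, -1.0]]
contact_force: [-1.9, -0.1, 0.6]
opening: 0.025
grip_force: 49.2
```

```bash
python3 look.py c8
```

```text
[0.59587123 0.03735394 0.17333152] [-1.24487878  0.19134349  1.05139264] [0.33526655 0.60940916 0.48088952] 0.02495566654486749
tip pred (np.float64(347.26854744809555), np.float64(212.89391697850388)) spot (np.float64(347.2641069529411), np.float64(211.4214107595062))
```

View pics/c8.png

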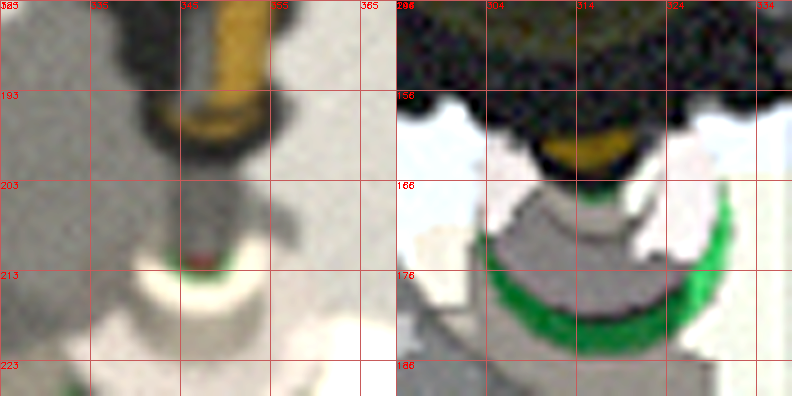

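The crop shows the red tip on the green spot at ~(347.5,212), clearly shortened, with the probe upright. The force rose about 2.4 N, which is half way, so I'm handing in.

```bash
python3 -c "
from cell import manip
print(manip.close_job())"
```

```text
the job is handed in; nothing more can be done
None
```

I handed the job in with the lid seated on the white sampler's cup and let go, and the probe held upright on the green spot at about 2.4 N, roughly half way in; no verdict came back, and I didn't re-measure the bottle, jar and vial.

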